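# Pack the gap in the glue-up jig

### The job

Before the glue-up, the gap between the two stops of the jig has to be packed. Of the three packing blocks standing on the table, find the one that fits the gap snugly (only a little play) and stand it upright in the middle of the gap, right down on the jig's board, then let go. Leave the other two blocks standing on the table, off the jig.

Things in the scene. Friction and masses are not known exactly. Their poses are not given: they have to be found in the camera images.
- gap (a point): mid-gap, on the board of the fixed jig: plywood 140 x 110 mm, its upper face 8 mm above the table, with two dark wooden stops 36 mm long, 16 mm high. The gap between them is 39 mm wide along x and runs along y, open-ended; z up. The stops' upper inner edges are rounded (7 mm). A seated block's centre is 40 mm above this point; held at its centre or higher, fingers clear the stops
- thin_center (a point): centre (half-way up) of the thinnest of three plain wooden packing blocks that stand upright on the table in a row, in any order: 22 mm thick along x, 50 mm long along y, 80 mm tall (z). The three are alike but for thickness (22, 34, 46 mm); about 0.1 kg
- middle_center (a point): centre (half-way up) of the middle one in thickness of three plain wooden packing blocks that stand upright on the table in a row, in any order: 34 mm thick along x, 50 mm long along y, 80 mm tall (z). The three are alike but for thickness (22, 34, 46 mm); about 0.1 kg
- thick_center (a point): centre (half-way up) of the thickest of three plain wooden packing blocks that stand upright on the table in a row, in any order: 46 mm thick along x, 50 mm long along y, 80 mm tall (z). The three are alike but for thickness (22, 34, 46 mm); about 0.1 kg
Not all that is in view belongs to the job. What is shaped like the part that bears middle_center but black is not meant.

How it is judged:
By the outcome, as a careful person would: the job done as asked, in the order asked, and still so for the second after the job is handed in, with the robot touching nothing.
It also fails if it takes over 32 s, if anything falls off the work surface, if the arm or the gripper's body presses on something with over 40 N, if the wrist force passes 120 N, or if a joint passes its speed limit or range.

### The arm

A 6-joint arm with a two-finger parallel gripper is mounted at the origin on a cart in front of the work surface, level with it; the furniture and walls round the work are solid. World frame = base frame: x ahead of the robot, y to its left, z up, the work surface at z = 0. Lengths are in m, angles in rad, forces in N, time in s.
With the tool pointing down it reaches from about 0.3 to 0.825 m from the base axis. Payload 5.4 kg.
Tool frame: the origin (TCP) lies on the centre line of the jaws, within the pads' length; the fingertips stand 14 mm ahead of it and the grasp point (between the pads) lies 5 mm behind it; z points along the fingers, y is the line along which they close (so a half turn about z gives the same grasp; the last joint's range is limited). The gripper opens to 92 mm and grips with 3 to 60 N. Pads are 20 mm wide; open, the fingers measure 128 mm over their backs; the gripper's body (75 mm by 189 mm) begins 69 mm behind the grasp point.
Start: joints at [1.016, 0.158, 1.597, -0, 1.386, -0.21], TCP at [0.194, 0.541, 0.229] pointing down, gripper open.
Joint ranges: [-2.91, 2.91], [-0.94, 2.29], [0.18, 2.7], [-1.29, 4.43], [0.17, 2.64], [-3, 3]. Speed limits (rad/s): [2.57, 2.57, 3.14, 3.14, 3.14, 3.14].

### API

Orientations are given as a rotation vector (axis times angle).
In Python, from station import * gives the robot as it stands.
- The arm moves only by the tool servo_tool, never from a script. Its argument "rows" is text: rows parted by semicolons, each of 5 numbers parted by spaces: the shift along the tool's x, y, z in units of 30 mm (1.0 is 30 mm), then the turn about the tool's z in units of 10 degrees (1.0 is 10 degrees), then the opening, from 0 (shut) to 1 (fully open). In form: dx dy dz yaw fingers; .... A call has 1 to 10 rows; each row shifts and turns the commanded pose from where the row before left it, along the tool's axes as they then stand; what a row does not reach is not made up. A row lasts 1/8 s, in which the tool goes at most 62.5 mm and 10.7 degrees, less where a joint would pass 70% of its speed; a pose out of reach is approached as far as the arm can. A call is refused whole if a number of a shift passes 1 or a number of a turn 1, either way. A call with a gripper value outside its range is refused whole. The fingers move at their own pace and stop on an object; the grip force is fixed at half the most. Time passes only in rows, so rows that do not move let the fingers close. It gives the time, the measured TCP pose, the force, the opening and the grip force at its end, in the units of the state.
- observe(): the state, without advancing time (a new reading comes with each control period).
- snapshot(name): name is "scene" or "top" or "wrist"; returns the picture (400x640x3 uint8, red, green, blue); there is no depth.
- calibration(name): a dict with "vertical_fov" (degrees; the focal length in pixels is half the picture's height over the tangent of half this angle, whatever the lens; pixels are square), "cx", "cy" (the principal point, pixels), "rvec" (rotation vector, rad) and "tvec" (3), from world to camera coordinates, as OpenCV has them; the wrist camera has in their place "hand_eye" (4x4, takes a point from camera to tool coordinates, whose origin is the TCP and whose axes are the flange's). Camera axes: x right, y down, z forward; pixel columns grow to the right and rows downward; lengths in m; the calibration is good to about 2 mm. A picture is of the moment at which its call begins: read the wrist's pose just before it. calibration takes no time and is no camera call.
- job_done(): hands the job in; it is judged then, once.
The state is a dict: "time_s": time; "joint_pos": joint angles; "qd": joint speeds; "tau": joint torques, N m; "position": TCP position; "orientation": TCP orientation; "ft_force": force on the tool from outside, world axes, zero at the start; "ft_torque": the same for the moment, N m; "gripper_width": opening from 0.0 (shut) to 1.0 (fully open); "finger_force": force on a finger pad.
Only numpy, scipy, OpenCV 4.12 (cv2) and the standard library are available. Lean on these libraries where they do the work, as an engineer would, in place of code of your own. Each camera call takes 0.05 s, during which the arm holds its last target. There are 200 camera calls.

## Working session

There is one attempt and no reset: what is moved stays moved. The work goes in short steps, Python scripts to look and compute and a tool call to move; the robot and the scene stay as the last step left them, time stands still between calls to the robot, and variables do not carry over. Pictures are saved under pics/ and viewed, at most 10 in all, crops included, and the job is handed in when it is done.

Besides the shell and the picture viewer there is one more tool, called after "Request:" as name(argument=value, ...), one argument or row to a line, values as JSON. servo_tool: Moves the arm, as the interface text tells. Its arguments: {"type":"object","properties":{"rows":{"type":"string"}},"required":["rows"]}

```bash
mkdir -p pics; cat > h.py <<'E'
from station import *
import numpy as np, cv2
def cam(n):
    c=calibration(n); f=200/np.tan(np.radians(c["vertical_fov"])/2)
    K=np.array([[f,0,c["cx"]],[0,f,c["cy"]],[0,0,1]])
    if n=="wrist":
        s=observe(); T=np.eye(4); T[:3,:3]=cv2.Rodrigues(np.array(s["orientation"]))[0]; T[:3,3]=s["position"]
        M=T@np.array(c["hand_eye"]); return K,M[:3,:3],M[:3,3]
    R=cv2.Rodrigues(np.array(c["rvec"]))[0]; return K,R.T,-R.T@np.array(c["tvec"])
def ray(C,u,v,z):
    K,R,o=C; d=R@np.linalg.inv(K)@[u,v,1]; return o+d*(z-o[2])/d[2]
def proj(C,p):
    K,R,o=C; q=K@R.T@(np.array(p)-o); return q[:2]/q[2]
def snap(n,name):
    a=snapshot(n); cv2.imwrite(f"pics/{name}.png",a[:,:,::-1]); return a
E
python3 - <<'E'
from h import *
for n in("top","scene"):
    snap(n,n+"0"); C=cam(n); print(n,C[0][0,0],C[2].round(3),C[1].round(2).tolist())
s=observe(); print(s["time_s"],s["position"],s["orientation"],s["gripper_width"])
E
```

```text
top 464.77282027609783 [ 0.323 -0.04   1.098] [[0.02, -0.98, 0.2], [-1.0, -0.03, -0.01], [0.01, -0.2, -0.98]]
scene 472.8303383020697 [ 0.127 -0.509  0.759] [[0.76, -0.49, 0.43], [-0.65, -0.57, 0.5], [0.0, -0.66, -0.75]]
0.1 [0.19408721 0.54069002 0.22773783] [-5.38842427e-01 -3.09440310e+00  2.43378369e-03] 1.000369657580414
```

View pics/top0.png

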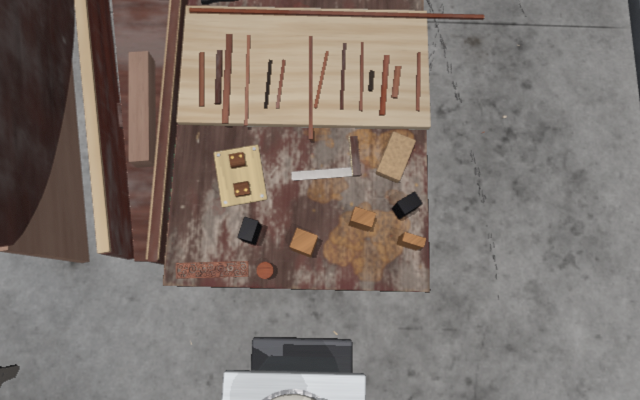

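View pics/scene0.png

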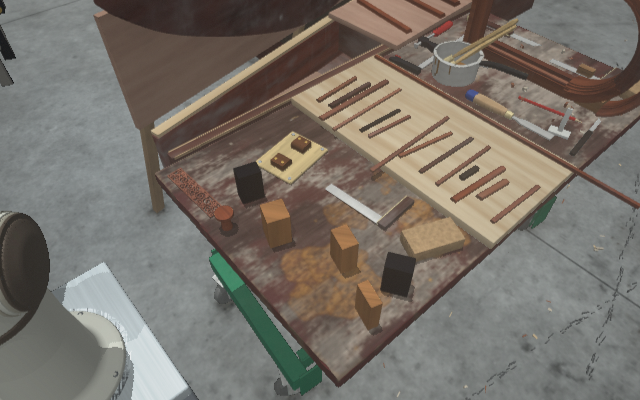

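Top view: the jig is at about (240,175) with dark stops at (237,159) and (242,188). The orange blocks are at (305,242), (363,218) and (411,241), with black decoys at (250,230) and (406,205). Next I measure the block tops (z=0.08) and the jig.

```bash
python3 - <<'E'
from h import *
a=cv2.imread("pics/top0.png"); C=cam("top")
crop=cv2.resize(a[135:265,205:435],None,fx=3.4,fy=3.4,interpolation=cv2.INTER_CUBIC); cv2.imwrite("pics/c1.png",crop)
hsv=cv2.cvtColor(a,cv2.COLOR_BGR2HSV)
for n,(u,v) in dict(A=(305,240),B=(363,216),D=(412,239)).items():
    print(n,hsv[v,u],hsv[v+6:v+14,u].tolist(), ray(C,u,v,.08).round(3))
for p in((237,159),(242,188)): print(hsv[p[1],p[0]],ray(C,*p,.024).round(3))
print(hsv[175,225])
m=cv2.inRange(hsv,(15,40,150),(32,140,255)); m[:140]=0;m[215:]=0;m[:,:205]=0;m[:,275:]=0
c=max(cv2.findContours(m,0,2)[0],key=cv2.contourArea); r=cv2.boxPoints(cv2.minAreaRect(c))
for p in r: print(p.round(1),ray(C,*p,.008).round(4))
E
```

```text
A [ 14 124 175] [[14, 122, 178], [14, 122, 178], [14, 123, 178], [14, 124, 175], [14, 124, 169], [14, 123, 166], [14, 125, 161], [13, 138, 100]] [ 0.441 -0.015  0.08 ]
B [ 14 124 164] [[14, 124, 171], [14, 124, 168], [13, 130, 135], [13, 134, 93], [12, 130, 90], [13, 135, 89], [14, 133, 88], [13, 130, 92]] [ 0.498 -0.143  0.08 ]
D [ 14 124 169] [[13, 132, 85], [13, 132, 87], [14, 136, 86], [13, 123, 89], [13, 80, 111], [13, 44, 144], [13, 41, 148], [12, 46, 145]] [ 0.449 -0.251  0.08 ]
[ 10 131 119] [0.638 0.155 0.024]
[ 10 130 116] [0.567 0.139 0.024]
[ 20  71 188]
[211.7 152.1] [0.658  0.2203 0.008 ]
[257.5 144.2] [0.6813 0.1099 0.008 ]
[267.  199.1] [0.5448 0.0802 0.008 ]
[221.2 207. ] [0.5226 0.1881 0.008 ]
```

View pics/c1.png

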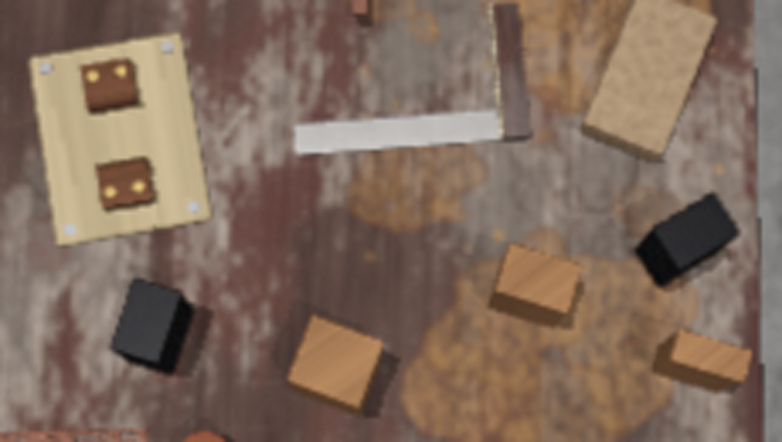

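The crop confirms the jig, and that B at top-view (363,218) looks middle in thickness. I'll fit the top faces to check the sizes.

```bash
python3 - <<'E'
from h import *
a=cv2.imread("pics/top0.png"); C=cam("top")
hsv=cv2.cvtColor(a,cv2.COLOR_BGR2HSV)
def rect(P):
    (c,s,ang)=cv2.minAreaRect((P[:,:2]*1000).astype(np.float32)); return np.round(c,1),np.round(s,1),round(ang,1)
for n,(u,v) in dict(A=(305,240),B=(363,216),D=(412,239)).items():
    w=hsv[v-25:v+25,u-28:u+28]; m=cv2.inRange(w,(10,105,140),(18,160,255))
    m=cv2.morphologyEx(m,cv2.MORPH_OPEN,np.ones((3,3)))
    L,lab=cv2.connectedComponents(m); m=(lab==lab[25,28]).astype(np.uint8)
    c=max(cv2.findContours(m,0,1)[0],key=cv2.contourArea)[:,0]+[u-28,v-25]
    print(n,m.sum(),rect(np.array([ray(C,*p,.08) for p in c])))
m=cv2.inRange(hsv,(5,110,40),(14,200,150)); m[:145]=0;m[203:]=0;m[:,:222]=0;m[:,257:]=0
for c in cv2.findContours(m,0,1)[0]:
    if cv2.contourArea(c)>50: print("stop",cv2.boundingRect(c),rect(np.array([ray(C,*p,.024) for p in c[:,0]])))
s=observe(); R=cv2.Rodrigues(np.array(s["orientation"]))[0]; print(R.round(3).tolist())
E
```

```text
A 444 (array([438.9, -11.7]), array([48.5, 44.7]), 71.0)
B 317 (array([ 497.6, -143.4]), array([49.2, 32.9]), 72.8)
D 203 (array([ 448.9, -255.2]), array([48.3, 20.4]), 74.6)
stop (234, 182, 16, 14) (array([565.4, 140.2]), array([31.6, 34.5]), 11.3)
stop (229, 153, 16, 15) (array([635.6, 155.3]), array([34.1, 34.7]), 11.6)
[[-0.941, 0.338, -0.001], [0.338, 0.941, -0.001], [0.0, -0.002, -1.0]]
```

B measures 49 x 33 mm, so it is the middle block. Its centre is (0.498,-0.143) and its thickness axis is at -17°. Moving above it.

Request:
servo_tool(
  rows="-0.9 -0.95 0 0 1;-0.9 -0.95 0 0 1;-0.9 -0.95 0 0 1;-0.9 -0.95 0 0 1;-0.9 -0.95 0 0 1;-0.9 -0.95 0 0 1;-0.9 -0.95 0 0 1;-0.9 -0.95 0 0 1;-0.9 -0.95 0 0 1;-0.9 -0.95 0 0 1",
)

```text
time_s: 1.35
position: [0.3522, 0.1804, 0.2283]
orientation: [-0.539, -3.095, 0.0]
ft_force: [0.5, 0.5, -1.2]
gripper_width: 1.003
finger_force: 0.0
```

Request:
servo_tool(
  rows="-0.9 -0.95 0 0 1;-0.9 -0.95 0 0 1;-0.9 -0.95 0 0 1;-0.9 -0.95 0 0 1;-0.9 -0.95 0 0 1;-0.9 -0.95 0 0 1;-0.9 -0.95 0 0 1;-0.9 -0.95 0 0 1;-0.9 -0.95 0 0 1",
)

```text
time_s: 2.48
position: [0.4943, -0.143, 0.2281]
orientation: [-0.539, -3.094, -0.001]
ft_force: [0.9, 0.1, 0.2]
gripper_width: 0.999
finger_force: 0.0
```

Request:
servo_tool(
  rows="0 0 0 0.9 1;0 0 0 0.9 1;0 0 0 0.9 1;0 0 0 0.9 1;0 0 0 0.9 1;0 0 0 0.9 1;0 0 0 0.9 1;0 0 0 0.9 1;0 0 0 0.9 1;0 0 0 0.6 1",
)

```text
time_s: 3.72
position: [0.4938, -0.1417, 0.2281]
orientation: [-2.524, -1.869, 0.001]
ft_force: [-0.0, 0.4, 0.8]
gripper_width: 1.003
finger_force: 0.0
```

```bash
python3 - <<'E'
from h import *
s=observe(); C=cam("wrist"); snap("wrist","w1")
R=cv2.Rodrigues(np.array(s["orientation"]))[0]
print(s["time_s"],s["position"],np.degrees(np.arctan2(R[1,1],R[0,1])),s["joint_pos"],R[:,2].round(4))
print(proj(C,(.4976,-.1434,.08)),proj(C,(.4976,-.1434,0)))
E
```

```text
3.725 [ 0.49382289 -0.14171363  0.2280877 ] -16.974213094978268 [-5.15003680e-01 -1.82045944e-04  1.76625073e+00 -1.82700506e-05
  1.37656416e+00 -2.18744131e-01] [-9.e-04  5.e-04 -1.e+00]
[322.46776904 191.2623805 ] [321.69371111 176.68971741]
```

View pics/w1.png

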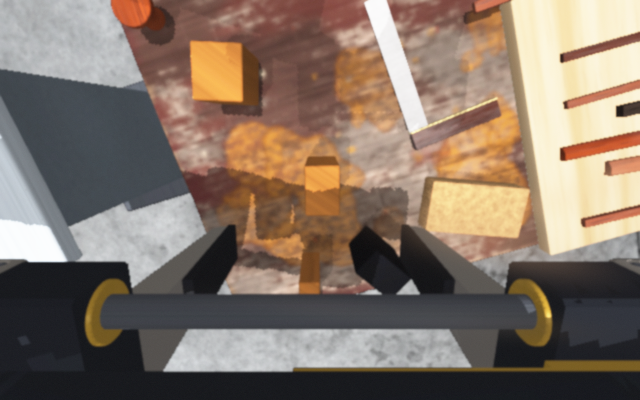

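Wrist view: the middle block's top face spans (305–341, 165–215), aligned with the tool and matching the prediction of (322,191). The black decoy at (380,262) is clear of the descent. Refining once more.

```bash
python3 - <<'E'
from h import *
a=cv2.imread("pics/w1.png"); C=cam("wrist"); s=observe()
hsv=cv2.cvtColor(a,cv2.COLOR_BGR2HSV)
print(hsv[190,322],hsv[160,322],hsv[150:225:5,322].tolist())
v=hsv[190,322].astype(int)
w=hsv[150:225,295:350].astype(int); m=((abs(w[...,0]-v[0])<4)&(w[...,2]>v[2]-35)).astype(np.uint8)
m=cv2.morphologyEx(m,cv2.MORPH_OPEN,np.ones((5,5)))
lab=cv2.connectedComponents(m)[1]; m=(lab==lab[40,27]).astype(np.uint8)
c=max(cv2.findContours(m,0,1)[0],key=cv2.contourArea)[:,0]+[295,150]
print(c.min(0),c.max(0))
P=np.array([ray(C,*p,.08) for p in c]); r=cv2.minAreaRect((P[:,:2]*1000).astype(np.float32)); print(r)
T=cv2.Rodrigues(np.array(s["orientation"]))[0]
print("tool shift",T.T@(np.r_[np.array(r[0])/1000,.08]-s["position"])/.03)
E
```

```text
[ 15 178 230] [ 13 180 123] [[14, 130, 186], [13, 135, 174], [13, 180, 123], [14, 183, 178], [16, 174, 238], [17, 170, 240], [17, 175, 239], [15, 176, 230], [15, 178, 230], [14, 180, 170], [14, 179, 168], [14, 180, 167], [14, 180, 180], [13, 166, 144], [13, 127, 110]]
[295 150] [339 191]
((498.5742492675781, -122.85096740722656), (39.32497787475586, 41.966949462890625), 72.86839294433594)
tool shift [ 0.64578985 -0.03034821  4.9372304 ]
```

```bash
python3 - <<'E'
from h import *
a=cv2.imread("pics/w1.png"); C=cam("wrist"); s=observe()
hsv=cv2.cvtColor(a,cv2.COLOR_BGR2HSV)
S=hsv[...,1].astype(int); 
for r in (175,205): g=np.diff(hsv[r,290:355].astype(int),axis=0); print(r,[(290+i,g[i].tolist()) for i in range(64) if abs(g[i]).max()>25])
T=cv2.Rodrigues(np.array(s["orientation"]))[0]
P=[ray(C,*p,.08) for p in((305,165),(341,165),(341,215),(305,215))]
for p in P+[sum(P)/4]: print(p.round(4),(T.T@(p-s["position"])*1000).round(1))
E
```

```text
175 [(338, [-1, -9, -28]), (339, [0, -19, -27])]
205 []
[ 0.4893 -0.1142  0.08  ] [ 24.9 -12.4 148.1]
[ 0.5218 -0.1242  0.08  ] [ 24.9  21.7 148.1]
[ 0.5081 -0.1716  0.08  ] [-24.5  22.5 148.1]
[ 0.4743 -0.1612  0.08  ] [-24.5 -12.8 148.1]
[ 0.4984 -0.1428  0.08  ] [  0.2   4.8 148.1]
```

Top face measures 34.5 x 49.5 mm, centre (0.4984,-0.1428), which agrees with the top view. Descending and gripping across the thickness.

Request:
servo_tool(
  rows="0 0.15 0 0 1;0 0 1 0 1;0 0 1 0 1;0 0 1 0 1;0 0 1 0 1;0 0 1 0 1;0 0 0.5 0 1;0 0 0.5 0 1;0 0 0 0 1;0 0 0 0 0.5",
)

```text
time_s: 5.03
position: [0.4992, -0.1436, 0.0495]
orientation: [2.52, 1.873, 0.001]
ft_force: [1.2, -0.7, 0.3]
gripper_width: 0.916
finger_force: 0.0
```

Request:
servo_tool(
  rows="0 0 0 0 0.4;0 0 0 0 0.2;0 0 0 0 0.2;0 0 0 0 0.2;0 0 0 0 0.2;0 0 0 0 0.2",
)

```text
time_s: 5.78
position: [0.4984, -0.1432, 0.0486]
orientation: [-2.521, -1.874, 0.0]
ft_force: [0.4, 0.0, 1.1]
gripper_width: 0.368
finger_force: 30.0
```

Gripped at 33.9 mm, so this is the right block. Lifting, then moving to about 90 mm short of the gap along its run, aligned, to take a close look.

Request:
servo_tool(
  rows="0 0 -0.5 0 0.2;0 0 -1 0 0.2;0 0 -1 0 0.2;0 0 -1 0 0.2;0 0 -0.5 0 0.2",
)

```text
time_s: 6.4
position: [0.4994, -0.1437, 0.1712]
orientation: [2.519, 1.872, 0.002]
ft_force: [0.3, -0.7, -1.0]
gripper_width: 0.369
finger_force: 30.0
```

Request:
servo_tool(
  rows="0.5 0.1 0 0 0.2;0.9 0.2 0 0 0.2;1 0.26 0 0 0.2;1 0.26 0 0 0.2;1 0.26 0 0 0.2;1 0.26 0 0 0.2;1 0.26 0 0 0.2;0.8 0.2 0 0 0.2;0.5 0.1 0 0 0.2",
)

```text
time_s: 7.52
position: [0.6191, 0.0635, 0.1667]
orientation: [-2.518, -1.874, 0.003]
ft_force: [-0.9, -0.6, 0.0]
gripper_width: 0.366
finger_force: 30.0
```

Request:
servo_tool(
  rows="0 0 0 -0.6 0.2;0 0 0 -0.6 0.2;0 0 0 -0.6 0.2;0 0 0 -0.6 0.2;0 0 0 -0.5 0.2;0 0 0 0 0.2;0 0 0 0 0.2",
)

```text
time_s: 8.4
position: [0.6193, 0.0617, 0.1681]
orientation: [-1.973, -2.444, 0.001]
ft_force: [0.5, 0.3, -1.8]
gripper_width: 0.365
finger_force: 30.0
```

```bash
python3 - <<'E'
from h import *
s=observe(); C=cam("wrist"); snap("wrist","w2")
R=cv2.Rodrigues(np.array(s["orientation"]))[0]
print(s["time_s"],s["position"],np.degrees(np.arctan2(R[1,1],R[0,1])),s["gripper_width"],R[:,2].round(4))
print(proj(C,(.6355,.1553,.024)),proj(C,(.5654,.1402,.024)))
E
```

```text
8.4 [0.61931827 0.06172249 0.16805358] 12.156402181284045 0.365113846858058 [-9.e-04  1.e-04 -1.e+00]
[357.70636867  94.71620179] [276.90412177  94.73245904]
```

View pics/w2.png

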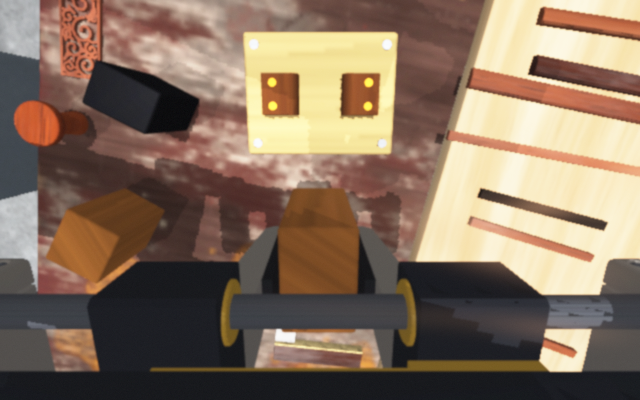

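The wrist picture shows the board at (244–397, 33–153), with stops at about (280,94) and (360,94). The held block is upright and aligned. Measuring the board and stops by mask.

```bash
python3 - <<'E'
from h import *
a=cv2.imread("pics/w2.png"); C=cam("wrist"); s=observe(); T=cv2.Rodrigues(np.array(s["orientation"]))[0]
hsv=cv2.cvtColor(a,cv2.COLOR_BGR2HSV); print(hsv[60,320],hsv[93,290],hsv[93,320])
w=np.zeros_like(hsv); w[15:172,232:412]=hsv[15:172,232:412]
def rep(n,c,z,off=(0,0)):
    P=np.array([T.T@(ray(C,*p,z)-s["position"]) for p in c[:,0].astype(float)]); r=cv2.minAreaRect((P[:,:2]*1000).astype(np.float32))
    print(n,cv2.boundingRect(c),np.round(r[0],1),np.round(r[1],1),round(r[2],2))
m=cv2.inRange(w,(18,40,150),(34,255,255)); m=cv2.morphologyEx(m,cv2.MORPH_OPEN,np.ones((5,5)))
rep("board",max(cv2.findContours(m,0,1)[0],key=cv2.contourArea),.008)
m=cv2.inRange(w,(4,100,30),(15,255,190)); m[:68]=0;m[122:]=0;m[:,:255]=0;m[:,383:]=0
for c in cv2.findContours(cv2.morphologyEx(m,cv2.MORPH_OPEN,np.ones((3,3))),0,1)[0]:
    if cv2.contourArea(c)>200: rep("stop",c,.024)
for r in(85,93,105): g=np.diff(hsv[r,290:352,2].astype(int)); print(r,[(290+i,g[i]) for i in range(61) if abs(g[i])>20])
E
```

```text
[ 24  92 246] [ 11 179 140] [ 25  88 249]
board (243, 32, 155, 122) [88.8  2.1] [107.9 139.2] 0.02
stop (341, 73, 39, 43) [88.2 37.5] [35.6 32.6] 1.01
stop (261, 73, 37, 42) [ 88.8 -33.8] [34.7 31.7] 0.01
85 [(297, np.int64(28)), (298, np.int64(82)), (299, np.int64(40)), (339, np.int64(-21)), (340, np.int64(-81)), (341, np.int64(-57))]
93 [(297, np.int64(37)), (298, np.int64(83)), (299, np.int64(32)), (340, np.int64(-76)), (341, np.int64(-62))]
105 [(297, np.int64(29)), (298, np.int64(88)), (299, np.int64(38)), (339, np.int64(-24)), (340, np.int64(-86)), (341, np.int64(-49))]
```

The gap is 88.6 mm ahead and +1.5–2 mm sideways, with no yaw error. The board measures 139 x 108 mm, and the result agrees with the top view to about 1 mm. Moving over and going down to just above the stops.

Request:
servo_tool(
  rows="0.5 0.06 0 0 0.2;1 0 0 0 0.2;0.9 0 0 0 0.2;0.55 0 0 0 0.2;0 0 0 0 0.2;0 0 0.7 0 0.2;0 0 1 0 0.2;0 0 0.8 0 0.2;0 0 0.5 0 0.2;0 0 0 0 0.2",
)

```text
time_s: 9.7
position: [0.602, 0.1479, 0.0775]
orientation: [-1.972, -2.444, 0.002]
ft_force: [0.3, 0.9, -1.2]
gripper_width: 0.372
finger_force: 30.0
```

Request:
servo_tool(
  rows="0 0 0.15 0 0.2;0 0 0.15 0 0.2;0 0 0.15 0 0.2;0 0 0 0 0.2",
)

```text
time_s: 10.2
position: [0.6023, 0.1485, 0.0647]
orientation: [-1.971, -2.445, 0.001]
ft_force: [0.1, 0.4, -1.0]
gripper_width: 0.368
finger_force: 30.0
```

```bash
python3 - <<'E'
from h import *
a=snap("scene","s1")
cv2.imwrite("pics/s1c.png",cv2.resize(a[90:230,200:380,::-1],None,fx=4,fy=4,interpolation=cv2.INTER_CUBIC))
s=observe(); print(s["time_s"],s["position"],s["ft_force"],s["ft_torque"])
E
```

```text
10.25 [0.60249269 0.14847401 0.06498122] [ 0.62291017 -0.15057505 -0.64678283] [-0.11110792  0.03947838  0.02243017]
```

View pics/s1c.png

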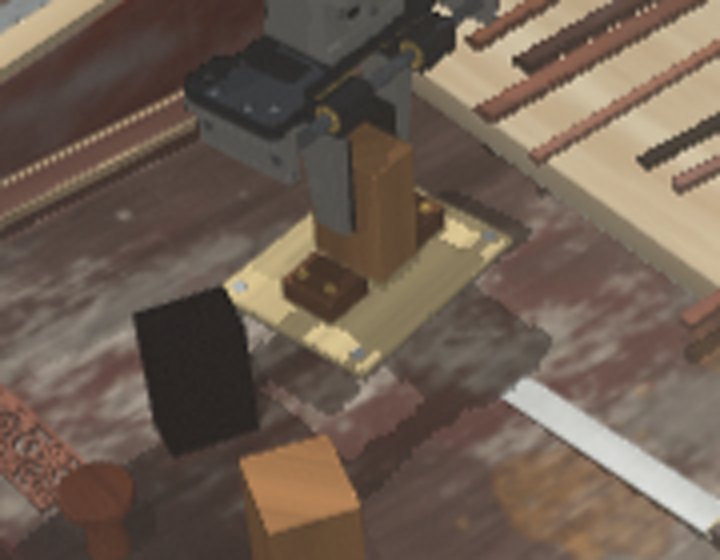

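The scene crop shows the block between the stops, at crop pixels (325,285) and (425,215). It is upright with no contact force and about 8 mm above the board. Lowering the rest.

Request:
servo_tool(
  rows="0 0 0.1 0 0.2;0 0 0.1 0 0.2;0 0 0.06 0 0.2;0 0 0.03 0 0.2;0 0 0 0 0.2;0 0 0 0 0.2",
)

```text
time_s: 11.0
position: [0.6026, 0.1484, 0.0566]
orientation: [-1.972, -2.446, 0.0]
ft_force: [-1.1, -1.0, 2.6]
gripper_width: 0.371
finger_force: 30.0
```

Request:
servo_tool(
  rows="0 0 0.03 0 0.2;0 0 0.02 0 0.2;0 0 0 0 0.2",
)

```text
time_s: 11.38
position: [0.6027, 0.1484, 0.0566]
orientation: [-1.972, -2.446, 0.001]
ft_force: [-5.3, -1.0, 11.5]
gripper_width: 0.368
finger_force: 30.0
```

Contact is firm at 11.5 N and z has stopped, so the block is seated. Releasing and retreating.

Request:
servo_tool(
  rows="0 0 -0.03 0 0.2;0 0 0 0 0.5;0 0 0 0 0.7;0 0 0 0 0.7;0 0 0 0 0.7;0 0 -0.3 0 0.7;0 0 -0.7 0 0.7;0 0 -1 0 0.7;0 0 -1 0 0.7;0 0 -1 0 0.7",
)

```text
time_s: 12.62
position: [0.6031, 0.1485, 0.1789]
orientation: [1.971, 2.444, 0.003]
ft_force: [0.6, 0.4, 0.4]
gripper_width: 0.701
finger_force: 0.0
```

Request:
servo_tool(
  rows="-1 0 -0.5 0 0.7;-1 0 0 0 0.7;-1 0 0 0 0.7;-1 0 0 0 0.7;0 0 0 0 0.7;0 0 0 0 0.7",
)

```text
time_s: 13.38
position: [0.6282, 0.0318, 0.1919]
orientation: [1.971, 2.445, 0.002]
ft_force: [-0.9, 0.0, -0.4]
gripper_width: 0.701
finger_force: 0.0
```

```bash
python3 - <<'E'
from h import *
s=observe(); C=cam("wrist"); w=snap("wrist","w3"); a=snap("scene","s2")
b=cv2.resize(a[90:230,200:380],None,fx=3,fy=3,interpolation=cv2.INTER_CUBIC)
o=np.zeros((580,780,3),np.uint8); o[:420,:540]=b; o[420:,:320]=w[:160,160:480]; o[420:,320:720]=cv2.resize(a,(400,250))[40:200]
cv2.imwrite("pics/fin.png",o[:,:,::-1]); print(s["time_s"],s["position"],s["ft_force"],proj(C,(.6027,.1484,.088)))
E
```

```text
13.375 [0.62818951 0.03180125 0.19187413] [-0.85023788  0.02204946 -0.43027739] [317.02702338  46.78313071]
```

View pics/fin.png

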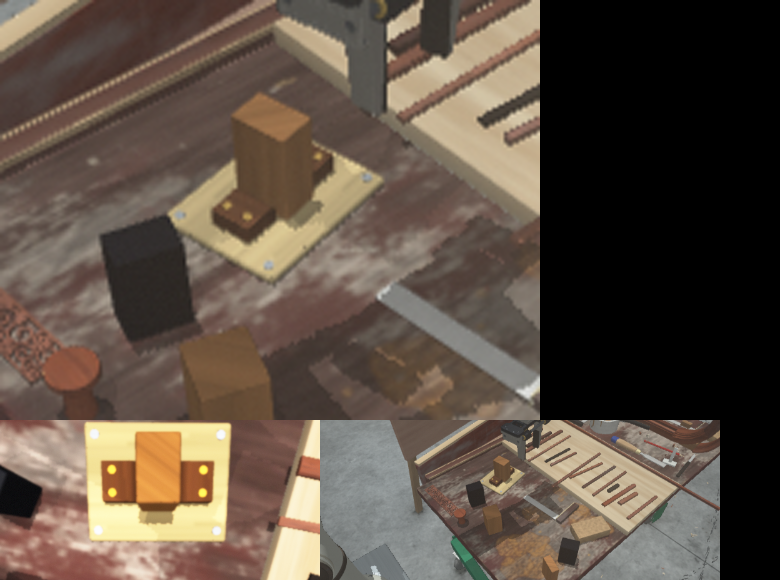

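The block stands upright between the stops, centred on the board (wrist inset around (157,470)). The other two orange blocks are still standing on the table. Handing in.

```bash
python3 -c "
from station import *
print(job_done())"
```

```text
the job is handed in; nothing more can be done
None
```

I stood the middle (34 mm) block upright in the middle of the jig's gap, down on the board, and let go; the other two blocks are still standing on the table, and I handed the job in after about 13.5 s of robot time.

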